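Draw the mould cores and unload the cast brackets

ROBOT

A 6-joint arm with a two-finger parallel gripper is mounted at the origin on a cart in front of the work surface, level with it; the furniture and walls round the work are solid. World frame = base frame: x ahead of the robot, y to its left, z up, the work surface at z = 0. Lengths are in mm, angles in rad, forces in N, time in s.
With the tool pointing down it reaches from about 325 to 900 mm from the base axis. Payload 3.5 kg.
Tool frame: the origin (TCP) lies at the very end of the fingers, on their centre line; the grasp point (between the pads) lies behind it (env.grip_point_offset is the z of the grasp point in the tool frame, in mm); z points along the fingers, y is the line along which they close (so a half turn about z gives the same grasp; the last joint's range is limited). The gripper opens to 85 mm and grips with 20 to 120 N. Pads are 22 mm wide; open, the fingers measure 114 mm over their backs; the gripper's body (76 mm by 85 mm) begins 54 mm behind the grasp point. The pads swing forward as they close: fully open they stand 13 mm farther back than shut.
Start: joints at [1.209, 0.276, -0.026, 1.268, 0, 1.467], TCP at [159.957, 604.182, 231.313] pointing down, gripper open.
Joint ranges: [-3.12, 3.12], [-0.85, 1.88], [-1.08, 1.24], [-1.95, 2.15], [-1.57, 1.53], [-3.14, 3.14]. Speed limits (rad/s): [2.57, 2.57, 3.14, 3.14, 3.14, 3.14].

INTERFACE

Orientations are given as a rotation vector (axis times angle).
In Python, from workcell import env, viewer, close_job gives the robot as it stands.
- The arm moves only by the shell command python3 -m handwheel 'ROWS'. ROWS is text: rows parted by semicolons, each of 5 numbers parted by spaces: the shift along the tool's x, y, z in mm, then the turn about the tool's z in rad, then the opening, from 0 (shut) to 1 (fully open). A call has 1 to 12 rows; each row shifts and turns the commanded pose from where the row before left it, along the tool's axes as they then stand; what a row does not reach is not made up. A row lasts 1/12 s, in which the tool goes at most 41.7 mm and 7.16 degrees, less where a joint would pass 70% of its speed; a pose out of reach is approached as far as the arm can. A call is refused whole if a number of a shift passes 41.7 or a number of a turn 0.125, either way. A call with a gripper value outside its range is refused whole. The fingers move at their own pace and stop on an object; the grip force is fixed at half the most. Time passes only in rows, so rows that do not move let the fingers close. It gives the time, the measured TCP pose, the force, the opening and the grip force at its end, in the units of the state.
- env.get_state(): the state, without advancing time (a new reading comes with each control period).
- viewer.grab_frame(name): name is "scene" or "top"; returns the picture (384x512x3 uint8, blue, green, red); there is no depth.
- viewer.camera_info(name): a dict with "K" (3x3 intrinsics, pixels), "D" ([k1, k2, p1, p2, k3] as OpenCV has them; the pictures are not rectified), "view" (4x4, takes a point from world to camera coordinates). Camera axes: x right, y up, looking along -z (the intrinsics and any distortion apply to the point x, -y, -z); pixel columns grow to the right and rows downward; lengths in mm; the calibration is good to about 2 mm. A picture is of the moment at which its call begins. camera_info takes no time and is no camera call.
- close_job(): hands the job in; it is judged then, once.
The state is a dict: "t": time; "joints": joint angles; "qvel": joint speeds; "tau": joint torques, N m; "tool_pos": TCP position; "ee_rot": TCP orientation; "wrist_force": force on the tool from outside, world axes, zero at the start; "torque": the same for the moment, N m; "width": finger opening in mm; "gripper_force": force on a finger pad.
Only numpy, scipy, OpenCV 4.12 (cv2) and the standard library are available. Lean on these libraries where they do the work, as an engineer would, in place of code of your own. Each camera call takes 0.05 s, during which the arm holds its last target. There are 200 camera calls.

TASK

Crank the mould's handwheel until the slide's red pointer stands at the green mark, so that the core pins are drawn out of the cast brackets. Leave it there while you lift every bracket out of its cavity and put it into the green tray, then crank the slide back in until the pointer stands at the yellow mark and leave it parked. Leave the crown adaptor, the tape and the screwdriver where they lie.

Things in the scene. Friction and masses are not known exactly. Their poses are not given: they have to be found in the camera images.
- mould: Fixed bench mould on a grey plate (200 x 385 mm, 110 mm wide tongue behind). Origin on the bench under the centre of its row of four open pockets; x points back to the handwheel, y left along the row. Pockets 48 (x) x 68 (y) x 12 mm deep at y = -120, -40, 40, 120 mm; floors 22 mm, wall tops 34 mm above the bench.
- core_slide (a joint): Travel (m) of the steel bar in front of the pockets (28 x 326 mm, 72 mm high) toward the mould's -x; 0 = cores fully in, most 0.075. Its four brass pins (10 mm thick, 54 mm above the bench) run along x through the brackets' bores and lock them down until it is drawn 25 mm or more. Driven only by the handwheel.
- pointer (a point): Tip of the thin red pointer on the right end of the core slide, 66 mm above the bench, beside a white scale rail (58 mm high) at the mould's right edge. It is 60 mm toward -x of the mould's origin when the cores are fully in and moves toward -x as they are drawn out, 14 mm per turn of the handwheel (2.23 mm per rad).
- open_mark: Green clip on the scale rail, 6 mm wide along the mould's x, 24 mm along y; origin at the middle of its underside, axes as the mould's. The pointer is on the mark while its tip is within the 6 mm width.
- park_mark: Yellow clip on the scale rail, same size and axes as the green one.
- wheel_centre (a point): Point on the handwheel's vertical axis at the height to grip the knob (122 mm above the bench), on the mould at x = 140, y = 0 mm. The wheel (outer diameter 117 mm, top face 97 mm above the bench) lies flat on a blue gearbox.
- knob (a point): Middle of the upright black crank knob of the handwheel (22 to 24 mm thick, from 99 to 141 mm above the bench, turns freely on its pin), 50 mm from the wheel's axis. Grip it from above and carry it round in a circle.
- handwheel (a joint): Angle of the handwheel, rad; 0 = knob toward the mould's +x, grows anticlockwise seen from above, counted over several turns. Anticlockwise draws the cores out (pointer toward -x), clockwise feeds them in. Stays where it is left; turning the knob takes about 3 N.
- tray: Loose green open tray, 200 (x) x 168 (y) x 24 mm, walls and floor 4 mm, 0.9 kg. Origin under its centre on the bench.
- crown_black: Bystander: black plastic crown adaptor, 50 mm across, 26 mm high, origin under its centre.
- tape_roll: Bystander: black roll of tape, 62 mm across, 19 mm high, origin under its centre.
- red_screwdriver: Bystander: red screwdriver, 195 mm long along its x, 27 mm thick.
- bracket_1: Cast aluminium motor bracket, about 0.12 kg, in the pocket at mould y = -120 mm (or absent), 2 mm play all round. Base 44 (x) x 64 (y) x 8 mm, origin under its middle. Upright ear in the middle: 12 mm thick (x), 34 mm wide (y), top 50 mm above the origin, bore along x (18 mm wide, 23 to 42 mm up). Grip the ear across its width (flat sides up to 34 mm) or thickness.
- bracket_2: Cast aluminium motor bracket, about 0.12 kg, in the pocket at mould y = -40 mm (or absent), 2 mm play all round. Base 44 (x) x 64 (y) x 8 mm, origin under its middle. Upright ear in the middle: 12 mm thick (x), 34 mm wide (y), top 50 mm above the origin, bore along x (18 mm wide, 23 to 42 mm up). Grip the ear across its width (flat sides up to 34 mm) or thickness.
- bracket_3: Cast aluminium motor bracket, about 0.12 kg, in the pocket at mould y = 40 mm (or absent), 2 mm play all round. Base 44 (x) x 64 (y) x 8 mm, origin under its middle. Upright ear in the middle: 12 mm thick (x), 34 mm wide (y), top 50 mm above the origin, bore along x (18 mm wide, 23 to 42 mm up). Grip the ear across its width (flat sides up to 34 mm) or thickness.
- bracket_4: Cast aluminium motor bracket, about 0.12 kg, in the pocket at mould y = 120 mm (or absent), 2 mm play all round. Base 44 (x) x 64 (y) x 8 mm, origin under its middle. Upright ear in the middle: 12 mm thick (x), 34 mm wide (y), top 50 mm above the origin, bore along x (18 mm wide, 23 to 42 mm up). Grip the ear across its width (flat sides up to 34 mm) or thickness.

How it is judged (in metres and radians):
On the way, in this order (a step that is already met when the one before it is completed fails the run):
1. the pointer stands still at the green mark (within the clip's width, 3 mm either side of its middle) for 1.5 s (x of pointer in the frame of open_mark between -0.003 and 0.003 m), for 1.5 s.
2. every bracket is in the tray while the pointer is still at the green mark (all of step 1 and x of bracket_1 in the frame of tray between -0.096 and 0.096 m and y of bracket_1 in the frame of tray between -0.08 and 0.08 m and z of bracket_1 in the frame of tray between -0.003 and 0.05 m and x of bracket_2 in the frame of tray between -0.096 and 0.096 m and y of bracket_2 in the frame of tray between -0.08 and 0.08 m and z of bracket_2 in the frame of tray between -0.003 and 0.05 m and x of bracket_3 in the frame of tray between -0.096 and 0.096 m and y of bracket_3 in the frame of tray between -0.08 and 0.08 m and z of bracket_3 in the frame of tray between -0.003 and 0.05 m and x of bracket_4 in the frame of tray between -0.096 and 0.096 m and y of bracket_4 in the frame of tray between -0.08 and 0.08 m and z of bracket_4 in the frame of tray between -0.003 and 0.05 m and linear speed of each of bracket_1, bracket_2, bracket_3, bracket_4 below 0.02 m/s), for 0.3 s.
3. the pointer stands at the yellow mark (3 mm either side of its middle) (x of pointer in the frame of park_mark between -0.003 and 0.003 m), for 1 s.
At the end, for the whole second after the job is handed in: The pointer's tip is within 3 mm of the middle of the yellow mark and the wheel is at rest; every bracket present lies inside the tray (any way up), released and at rest (all of step 3 and x of bracket_1 in the frame of tray between -0.096 and 0.096 m and y of bracket_1 in the frame of tray between -0.08 and 0.08 m and z of bracket_1 in the frame of tray between -0.003 and 0.05 m and x of bracket_2 in the frame of tray between -0.096 and 0.096 m and y of bracket_2 in the frame of tray between -0.08 and 0.08 m and z of bracket_2 in the frame of tray between -0.003 and 0.05 m and x of bracket_3 in the frame of tray between -0.096 and 0.096 m and y of bracket_3 in the frame of tray between -0.08 and 0.08 m and z of bracket_3 in the frame of tray between -0.003 and 0.05 m and x of bracket_4 in the frame of tray between -0.096 and 0.096 m and y of bracket_4 in the frame of tray between -0.08 and 0.08 m and z of bracket_4 in the frame of tray between -0.003 and 0.05 m and linear speed of each of bracket_1, bracket_2, bracket_3, bracket_4 below 0.02 m/s and velocity of joint handwheel between -0.05 and 0.05 rad/s); the robot touches nothing.
It fails at once if the crown adaptor is shifted more than 30 mm (distance of crown_black from where it was at the start of the episode above 0.03 m).
It fails at once if the tape is shifted more than 30 mm (distance of tape_roll from where it was at the start of the episode above 0.03 m).
It fails at once if the screwdriver is shifted more than 30 mm (distance of red_screwdriver from where it was at the start of the episode above 0.03 m).
Of bracket_1, bracket_2, bracket_3, bracket_4 only 2 to 4 are there at a start; the rules pass over those that are not, and their reading is None.
At some moment in a run one of tray may be knocked a few centimetres aside while the robot is not near it.
Once in a run the grip may slacken for a moment while it holds something.
It also fails if it takes over 210 s, if anything falls off the work surface, if the arm or the gripper's body presses on something with over 40 N, if the wrist force passes 120 N, or if a joint passes its speed limit or range.

## Working session

There is one attempt and no reset: what is moved stays moved. The work goes in short steps, Python scripts to look and compute and a shell command to move; the robot and the scene stay as the last step left them, time stands still between calls to the robot, and variables do not carry over. Pictures are saved under pics/ and viewed, at most 17 in all, crops included, and the job is handed in when it is done.

```bash
ls; mkdir -p pics; python3 - <<'E'
from workcell import env, viewer
import cv2,numpy as np
np.set_printoptions(precision=3,suppress=True)
for n in("top","scene"):
    cv2.imwrite(f"pics/{n}0.png",viewer.grab_frame(n))
    i=viewer.camera_info(n);print(n,np.array(i["K"]),np.array(i["D"]),np.array(i["view"]))
print(env.get_state(),env.grip_point_offset)
E
```

```text
pics
top [[373.712   0.    251.302]
 [  0.    373.712 186.792]
 [  0.      0.      1.   ]] [-0.122  0.     0.     0.     0.   ] [[  -0.018   -1.      -0.012  -15.035]
 [   0.999   -0.019    0.043 -578.799]
 [  -0.043   -0.011    0.999 -969.99 ]
 [   0.       0.       0.       1.   ]]
scene [[407.8     0.    249.67 ]
 [  0.    407.8   187.634]
 [  0.      0.      1.   ]] [-0.125  0.     0.     0.     0.   ] [[   0.708   -0.706    0.016 -428.805]
 [   0.278    0.3      0.913 -233.47 ]
 [  -0.649   -0.642    0.409 -651.497]
 [   0.       0.       0.       1.   ]]
{'t': 0.1, 'joints': array([ 1.209,  0.277, -0.028,  1.268,  0.   ,  1.467]), 'qvel': array([ 0.001, -0.   ,  0.004,  0.001,  0.002,  0.003]), 'tau': array([  0.   , -44.671,  29.613,   0.009,  -0.   ,  -0.   ]), 'tool_pos': array([159.726, 603.505, 230.26 ]), 'ee_rot': array([-0.405, -3.115,  0.003]), 'wrist_force': array([ 0.466,  0.746, -0.123]), 'torque': array([-0.027,  0.02 ,  0.008]), 'gripper_force': 0.0, 'width': 85.84263906952795} -18.700000000000003
```

View pics/top0.png

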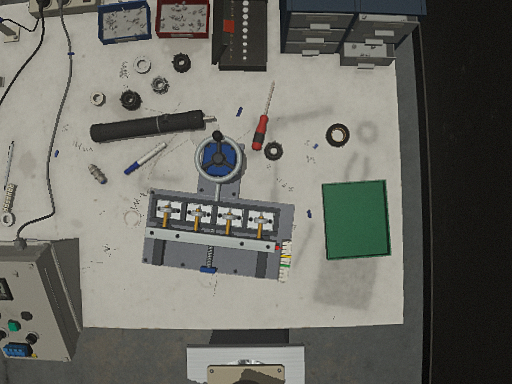

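View pics/scene0.png

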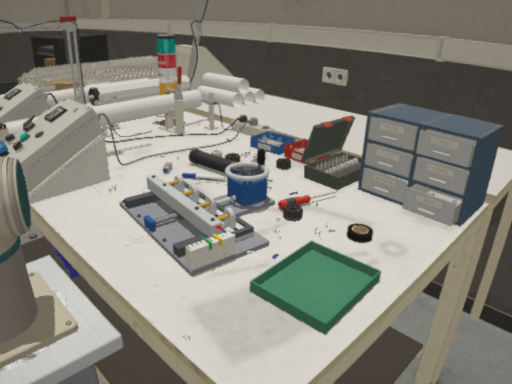

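The top view shows the mould with four brackets (about 168–262, 205–222), the wheel at (218,158) with its knob at (217,136), marks at about (285,245–265) and the tray at (356,219). I'll zoom in on the mould.

```bash
cat > h.py <<'E'
from workcell import env, viewer
import cv2,numpy as np
np.set_printoptions(precision=1,suppress=True)
def cam(n):
    i=viewer.camera_info(n); return [np.array(i[k],float) for k in("K","D","view")]
def ray(n,uv):
    K,D,V=cam(n); p=cv2.undistortPoints(np.array(uv,float).reshape(-1,1,2),K,D).reshape(-1,2)
    d=np.c_[p[:,0],-p[:,1],-np.ones(len(p))]; R=V[:3,:3]
    return -R.T@V[:3,3], d@R
def plane(n,uv,z):
    c,d=ray(n,uv); return c+d*((z-c[2])/d[:,2])[:,None]
def proj(n,P):
    K,D,V=cam(n); P=np.atleast_2d(P)@V[:3,:3].T+V[:3,3]
    return cv2.projectPoints(P*[1,-1,-1],np.zeros(3),np.zeros(3),K,D)[0].reshape(-1,2)
def blobs(img,lo,hi,roi=None,amin=4):
    m=cv2.inRange(cv2.cvtColor(img,cv2.COLOR_BGR2HSV),lo,hi)
    if roi:
        k=np.zeros_like(m);x0,y0,x1,y1=roi;k[y0:y1,x0:x1]=1;m=m*k
    n,l,s,c=cv2.connectedComponentsWithStats(m)
    return m,[(s[i,4],c[i],s[i,:4]) for i in range(1,n) if s[i,4]>=amin]
E
python3 - <<'E'
from h import *
a=cv2.imread("pics/top0.png");b=cv2.imread("pics/scene0.png")
c=cv2.resize(a[125:290,135:305],None,fx=3.5,fy=3.5,interpolation=cv2.INTER_CUBIC);cv2.imwrite("pics/c1.png",c)
c=cv2.resize(b[145:265,115:285],None,fx=4.6,fy=4.6,interpolation=cv2.INTER_CUBIC);cv2.imwrite("pics/c2.png",c)
m,_=blobs(a,(60,120,40),(90,255,255));
cn=max(cv2.findContours(m,0,2)[0],key=cv2.contourArea)
q=cv2.approxPolyDP(cn,6,True).reshape(-1,2);P=plane("top",q,24);print(q.tolist(),P,np.linalg.norm(P-np.roll(P,1,0),axis=1),P.mean(0))
# mould corners: grey plate guess ; wheel
print("wheel",plane("top",[[218,158]],97),"knob",plane("top",[[217,135]],141))
for nm,lo,hi in(("yel",(20,130,120),(35,255,255)),("grn",(45,100,60),(85,255,255)),("red",(0,150,80),(8,255,255))):
    for n,im,roi in(("top",a,(270,230,300,285)),("scene",b,(170,215,260,265))):
        print(nm,n,blobs(im,lo,hi,roi,2)[1])
E
```

```text
[[378, 189], [364, 191], [363, 201], [356, 193], [346, 213], [349, 207], [341, 211], [336, 202], [344, 218], [326, 222], [331, 233], [341, 225], [340, 235], [327, 240], [339, 240], [335, 255], [386, 252]] [[ 565.9 -358.2   24. ]
 [ 561.4 -320.5   24. ]
 [ 535.3 -317.1   24. ]
 [ 556.6 -299.1   24. ]
 [ 505.  -271.2   24. ]
 [ 520.5 -279.5   24. ]
 [ 510.5 -258.1   24. ]
 [ 534.2 -245.6   24. ]
 [ 492.1 -265.6   24. ]
 [ 482.8 -218.1   24. ]
 [ 454.  -230.6   24. ]
 [ 474.1 -257.3   24. ]
 [ 448.2 -254.1   24. ]
 [ 436.1 -219.7   24. ]
 [ 435.3 -251.2   24. ]
 [ 396.6 -240.    24. ]
 [ 400.3 -375.6   24. ]] [166.5  38.   26.3  27.9  58.6  17.5  23.6  26.8  46.6  48.4  31.4  33.4
  26.1  36.4  31.5  40.3 135.7] [ 488.8 -274.2   24. ]
wheel [[645.9  52.6  97. ]] knob [[694.   49.9 141. ]]
yel top [(np.int32(22), array([285.5, 256. ]), array([281, 255,  10,   3], dtype=int32))]
yel scene [(np.int32(37), array([223. , 216.9]), array([217, 215,  12,   5], dtype=int32)), (np.int32(39), array([217.9, 238.8]), array([213, 234,   9,  12], dtype=int32))]
grn top [(np.int32(21), array([284.4, 265.1]), array([280, 264,  10,   3], dtype=int32))]
grn scene [(np.int32(30), array([207.8, 241.8]), array([203, 237,   9,  12], dtype=int32))]
red top [(np.int32(16), array([277.4, 247.6]), array([275, 246,   7,   4], dtype=int32))]
red scene [(np.int32(15), array([218.3, 226.9]), array([216, 225,   6,   5], dtype=int32))]
```

View pics/c1.png

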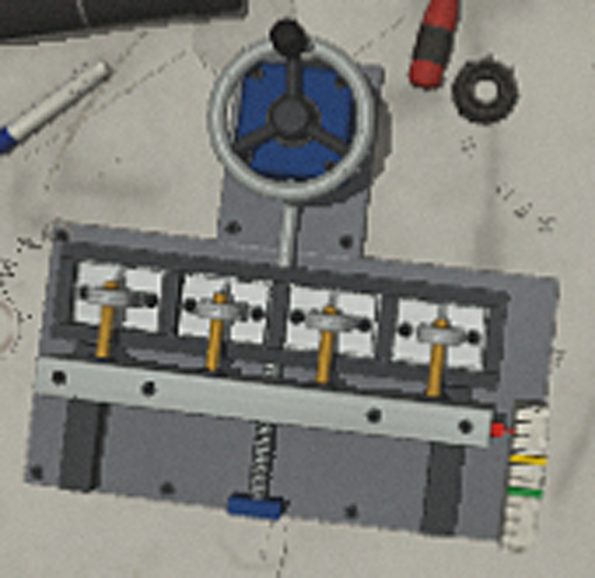

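View pics/c2.png

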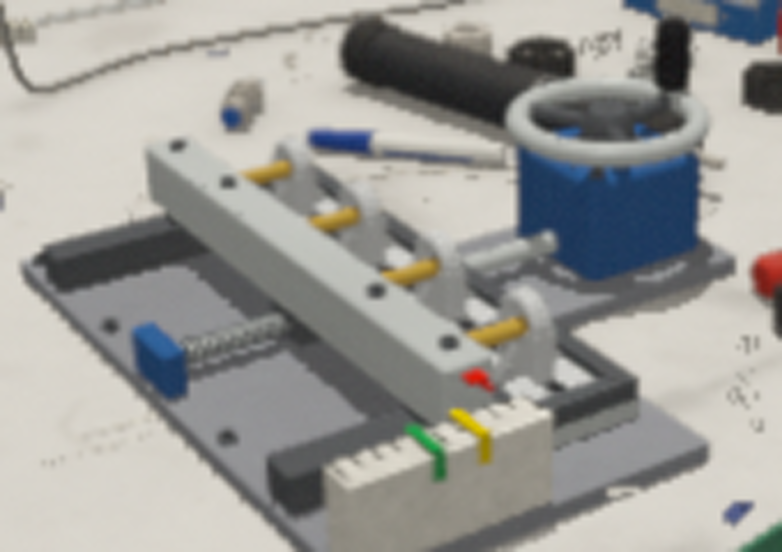

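```bash
python3 - <<'E'
from h import *
f=lambda L:np.array(L)/3.5+[135,125]-.4
bar=plane("top",f([(40,357),(493,408),(490,446),(35,395)]),72)
print(bar,np.linalg.norm(bar-np.roll(bar,1,0),axis=1),bar.mean(0))
e=(bar[0]+bar[3]-bar[1]-bar[2])[:2];yaw=np.arctan2(-e[0],e[1]);print("yaw bar",yaw)
w=plane("top",f([(292,118)]),97)[0];k=plane("top",f([(288,38)]),139)[0]
ears=plane("top",f([(104,291),(218,305),(329,317),(439,329)]),72);print("wheel",w,"knob",k,np.linalg.norm((k-w)[:2]));print("ears",ears)
e2=(ears[0]-ears[3])[:2];print("yaw ears",np.arctan2(-e2[0],e2[1]),np.linalg.norm(e2))
o=ears.mean(0);d=(w-o)[:2];print("o-w",d,np.linalg.norm(d),np.arctan2(d[1],d[0]))
X=np.array([np.cos(yaw),np.sin(yaw)]);o2=w[:2]-140*X;print("o from wheel",o2)
p=plane("top",f([(504,430)]),66)[0];y=plane("top",[[285.5,256]],61)[0];g=plane("top",[[284.4,265.1]],61)[0]
for n,v in(("ptr",p),("yel",y),("grn",g)):print(n,v,(v[:2]-w[:2])@X+140)
# two-view triangulation of marks' tops & knob
E
```

```text
[[481.4 238.   72. ]
 [440.9 -83.3  72. ]
 [414.2 -80.7  72. ]
 [454.3 242.1  72. ]] [ 27.3 323.9  26.8 325.2] [447.7  79.   72. ]
yaw bar -0.12455127004886386
wheel [645.1  52.6  97. ] knob [693.3  50.4 139. ] 48.19745871400923
ears [[527.7 191.   72. ]
 [516.6 109.4  72. ]
 [506.9  30.9  72. ]
 [497.1 -46.4  72. ]]
yaw ears -0.12840944809204127 239.33523427017292
o-w [133.1 -18.7] 134.37815881704574 -0.13938934747616777
o from wheel [506.2  70. ]
ptr [424.5 -91.1  66. ] -61.025124525310304
yel [ 402.3 -108.2   61. ] -80.95507891871233
grn [ 379.7 -105.1   61. ] -103.81030076829637
```

```bash
python3 - <<'E'
from h import *
def tri(a,b):
    c1,d1=ray("top",[a]);c2,d2=ray("scene",[b]);d1=d1[0];d2=d2[0]
    s=np.linalg.lstsq(np.c_[d1,-d2],c2-c1,rcond=None)[0];p,q=c1+s[0]*d1,c2+s[1]*d2
    return (p+q)/2,np.linalg.norm(p-q)
for n,a,b in(("box?",(78,240),(103,107)),("box2?",(82,345),(103,107)),("cab",(281,48),(366,112)),("rail bottom?",(284.4,265.1),(205,238))): print(n,*tri(a,b))
for z in(0,100,200):print(z,plane("top",[(78,240),(18,243),(80,345)],z)[:,:2].tolist())
print("crown",plane("top",[(273,151)],26),"tape",plane("top",[(338,135)],19),"scrdr",plane("top",[(260,140)],13))
m,_=blobs(cv2.imread("pics/top0.png"),(60,120,40),(90,255,255),(310,170,400,270));m=cv2.morphologyEx(m,3,np.ones((15,15)))
r=cv2.minAreaRect(cv2.findNonZero(m));q=cv2.boxPoints(r);P=plane("top",q,24);print("tray",q,P,P.mean(0))
E
python3 -m handwheel '0 0 -30 0 1;0 0 -30 0 1;0 0 -30 -0.067 1;0 0 -30 -0.067 1;0 0 -10 0 1'
```

```text
box? [439.8 354.3 234.2] 55.82769792499503
box2? [317.3 264.6 301.3] 110.09739992360302
cab [ 874.9 -116.9  237.4] 51.11023333584386
rail bottom? [ 378.8 -103.5   64.9] 3.9130509266414024
0 [[441.74133157321296, 452.5229863639921], [432.43019309446845, 635.9846989079227], [148.82725950040725, 457.3355144150858]]
100 [[451.20288473760445, 403.3446554197663], [442.8286176205322, 568.3467537244586], [187.7613423862997, 407.67295485385404]]
200 [[460.66443790199594, 354.16632447554053], [453.2270421465959, 500.7088085409944], [226.6954252721922, 358.01039529262226]]
crown [[670.1 -84.1  26. ]] tape [[ 710.9 -257.4   19. ]] scrdr [[701.9 -51.   13. ]]
tray [[322.3 184.4]
 [384.9 179.6]
 [390.7 254.8]
 [328.  259.6]] [[ 580.6 -210.7   24. ]
 [ 590.2 -377.7   24. ]
 [ 392.6 -388.2   24. ]
 [ 385.  -221.6   24. ]] [ 487.1 -299.5   24. ]
t: 0.52
tool_pos: [160.5, 605.6, 366.2]
ee_rot: [0.193, 3.134, 0.01]
wrist_force: [-0.0, 0.9, 1.0]
width: 85.6
gripper_force: 0.0
```

```bash
python3 -m handwheel '-30 -24 0 0 1;-30 -24 0 0 1;-30 -24 0 0 1;-30 -24 0 0 1;-30 -24 0 0 1;-30 -24 0 0 1;-30 -24 0 0 1;-30 -24 0 0 1;-30 -24 0 0 1;-30 -24 0 0 1;-30 -24 0 0 1;-30 -24 0 0 1' >/dev/null; python3 -m handwheel '-30 -24 0 0 1;-30 -24 0 0 1;-30 -24 0 0 1;-30 -24 0 0 1;-30 -24 0 0 1;-30 -24 0 0 1;-30 -24 0 0 1;-28 -24 0 0 1;0 0 30 0 1;0 0 30 0 1;0 0 0 0 1;0 0 0 0 1'
```

```text
t: 2.52
tool_pos: [691.5, 53.4, 297.7]
ee_rot: [-0.197, -3.128, 0.001]
wrist_force: [-0.7, 0.5, 1.0]
width: 85.2
gripper_force: 0.0
```

```bash
python3 -m handwheel '-3 -3 30 0 1;0 0 35 0 1;0 0 35 0 1;0 0 25 0 1;0 0 0 0 1;0 0 0 0 1'; python3 - <<'E'
from h import *
a=viewer.grab_frame("top");b=viewer.grab_frame("scene")
c=np.hstack([cv2.resize(x,None,fx=5,fy=5,interpolation=cv2.INTER_CUBIC) for x in(a[105:185,180:260],b[100:180,215:295])]);cv2.imwrite("pics/k1.png",c)
t=env.get_state()["tool_pos"];print(t,proj("top",t),proj("scene",t))
E
```

```text
t: 3.02
tool_pos: [696.0, 50.7, 177.0]
ee_rot: [-0.195, -3.135, 0.0]
wrist_force: [0.9, 0.3, 0.5]
width: 85.7
gripper_force: 0.0
[698.4  50.5 180.2] [[214.9 129.8]] [[262.3 133.9]]
```

View pics/k1.png

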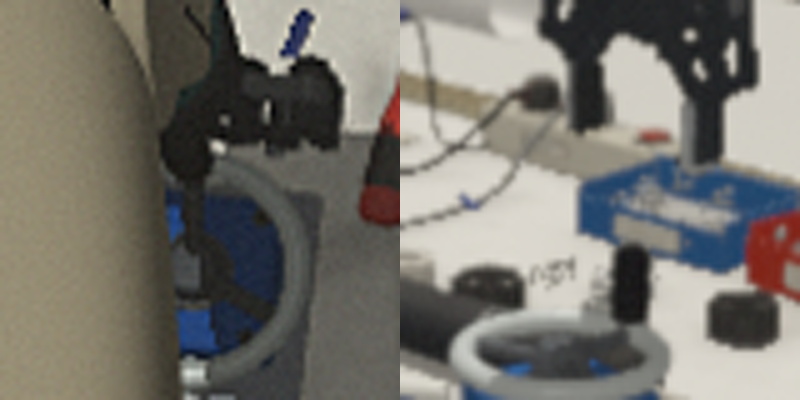

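The knob (scene 261,149–163) stands between the open fingers. Next I descend and grip it.

```bash
python3 -m handwheel '0 0 25 0 1;0 0 25 0 1;0 0 21 0 1;0 0 0 0 0;0 0 0 0 0;0 0 0 0 0;0 0 0 0 0;0 0 0 0 0;0 0 0 0 0;0 0 0 0 0;0 0 0 0 0;0 0 0 0 0'; python3 -c "
from h import *
s=env.get_state();print(s['tool_pos'],s['width'],proj('scene',[s['tool_pos'],[s['tool_pos'][0],s['tool_pos'][1],141]]))"
```

```text
t: 4.12
tool_pos: [698.1, 50.4, 108.2]
ee_rot: [0.195, 3.131, 0.001]
wrist_force: [-1.0, 0.5, 5.5]
width: 21.6
gripper_force: 58.7
[698.1  50.4 108.2] 21.601965974237352 [[261.5 159.8]
 [261.8 148.2]]
```

```bash
python3 -m handwheel '1.5 8.6 0 0 0;5 12.1 0 0 0;7.9 10.4 0 0 0;10.4 7.9 0 0 0;12.1 5 0 0 0;12.9 1.7 0 0 0;0 0 0 0 0'; python3 -c "
from h import *
s=env.get_state();print(s['tool_pos'],s['width'],s['wrist_force'])"
```

```text
t: 4.7
tool_pos: [652.3, 103.6, 108.2]
ee_rot: [0.193, 3.133, 0.003]
wrist_force: [-2.1, 1.6, 8.5]
width: 21.7
gripper_force: 59.4
[652.3 103.6 108.2] 21.74242025863586 [-2.1  1.6  8.5]
```

```bash
python3 -m handwheel '12.9 -1.7 0 0 0;12.1 -5 0 0 0;10.4 -7.9 0 0 0;7.9 -10.4 0 0 0;5 -12.1 0 0 0;1.7 -12.9 0 0 0'
python3 -m handwheel '-1.7 -12.9 0 0 0;-5 -12.1 0 0 0;-7.9 -10.4 0 0 0;-10.4 -7.9 0 0 0;-12.1 -5 0 0 0;-12.9 -1.7 0 0 0;-12.9 1.7 0 0 0;-12.1 5 0 0 0;-10.4 7.9 0 0 0;-7.9 10.4 0 0 0;-5 12.1 0 0 0;-1.7 12.9 0 0 0'
```

```text
t: 5.2
tool_pos: [598.5, 59.9, 108.2]
ee_rot: [0.192, 3.13, 0.005]
wrist_force: [3.3, 2.9, 5.0]
width: 21.3
gripper_force: 60.0
t: 6.2
tool_pos: [697.6, 45.7, 108.2]
ee_rot: [0.197, 3.132, -0.003]
wrist_force: [-3.0, -2.7, 9.4]
width: 21.7
gripper_force: 60.4
```

```bash
python3 -m handwheel '1.7 12.9 0 0 0;5 12.1 0 0 0;7.9 10.4 0 0 0;10.4 7.9 0 0 0;12.1 5 0 0 0;12.9 1.7 0 0 0;12.9 -1.7 0 0 0;12.1 -5 0 0 0;10.4 -7.9 0 0 0;7.9 -10.4 0 0 0;5 -12.1 0 0 0;1.7 -12.9 0 0 0'
python3 -m handwheel '-1.7 -12.9 0 0 0;-5 -12.1 0 0 0;-7.9 -10.4 0 0 0;-10.4 -7.9 0 0 0;-12.1 -5 0 0 0;-12.9 -1.7 0 0 0;-12.9 1.7 0 0 0;-12.1 5 0 0 0;-10.4 7.9 0 0 0;-7.9 10.4 0 0 0;-5 12.1 0 0 0;-1.7 12.9 0 0 0'
python3 -m handwheel '1.7 12.9 0 0 0;5 12.1 0 0 0;7.9 10.4 0 0 0;10.4 7.9 0 0 0;12.1 5 0 0 0;12.9 1.7 0 0 0;12.9 -1.7 0 0 0;12.1 -5 0 0 0;10.4 -7.9 0 0 0;7.9 -10.4 0 0 0;5 -12.1 0 0 0;1.7 -12.9 0 0 0'
python3 -m handwheel '-1.7 -12.9 0 0 0;-5 -12.1 0 0 0;-7.9 -10.4 0 0 0;-10.4 -7.9 0 0 0;-12.1 -5 0 0 0;-12.9 -1.7 0 0 0;-12.9 1.7 0 0 0;-12.1 5 0 0 0;-10.4 7.9 0 0 0;-7.9 10.4 0 0 0;-5 12.1 0 0 0;-1.7 12.9 0 0 0'
python3 -m handwheel '0 0 0 0 0'
python3 - <<'E'
from h import *
for n,r in(("top",(265,225,305,290)),("scene",(170,205,260,270))):
    im=viewer.grab_frame(n);cv2.imwrite(f"pics/{n}1.png",im)
    print(n,[blobs(im,lo,hi,r,3)[1] for lo,hi in(((45,100,60),(85,255,255)),((0,150,80),(8,255,255)))])
b=cv2.resize(im[200:265,170:260],None,fx=6,fy=6,interpolation=cv2.INTER_CUBIC);cv2.imwrite("pics/s1.png",b)
E
```

```text
t: 7.2
tool_pos: [598.5, 59.9, 108.2]
ee_rot: [0.193, 3.13, 0.005]
wrist_force: [4.3, 2.7, 5.8]
width: 21.6
gripper_force: 60.0
t: 8.2
tool_pos: [697.6, 45.7, 108.2]
ee_rot: [0.196, 3.132, -0.003]
wrist_force: [-3.4, -2.1, 10.4]
width: 21.6
gripper_force: 60.4
t: 9.2
tool_pos: [598.5, 59.9, 108.3]
ee_rot: [0.193, 3.13, 0.005]
wrist_force: [2.7, 2.7, 4.7]
width: 21.4
gripper_force: 60.0
t: 10.2
tool_pos: [697.6, 45.7, 108.2]
ee_rot: [0.197, 3.132, -0.003]
wrist_force: [-2.0, -2.6, 10.4]
width: 21.7
gripper_force: 60.4
t: 10.28
tool_pos: [697.9, 48.4, 108.2]
ee_rot: [0.192, 3.131, 0.003]
wrist_force: [0.4, 1.9, 8.3]
width: 21.8
gripper_force: 60.2
top [[(np.int32(20), array([284.6, 265.1]), array([280, 264,  10,   3], dtype=int32))], [(np.int32(14), array([274.9, 264.2]), array([273, 262,   5,   5], dtype=int32))]]
scene [[(np.int32(30), array([207.9, 241.8]), array([203, 237,   9,  12], dtype=int32))], [(np.int32(19), array([201.1, 232.7]), array([198, 231,   7,   5], dtype=int32))]]
```

View pics/s1.png

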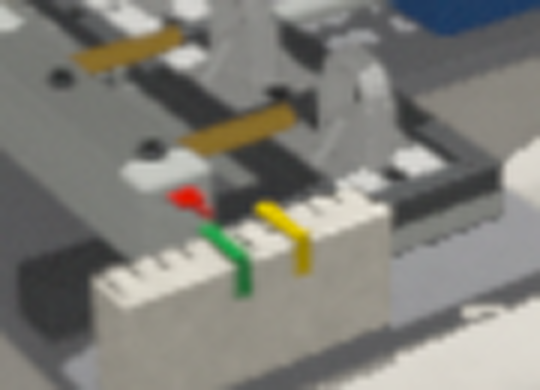

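```bash
python3 - <<'E'
from h import *
X=np.array([np.cos(-.126),np.sin(-.126)])
f=lambda n,uv,z:plane(n,[uv],z)[0][:2]
for zc in(59,61):
  g=f("top",(284.5,265.1),zc);y=f("top",(285.5,256),zc);gs=f("scene",(207.3,240.3),zc)
  for n,p in(("top blob",f("top",(274.9,264.2),66)),("scene tip",f("scene",(205.3,236.2),66)),("scene blob",f("scene",(201.1,232.7),66))):
    print(zc,n,p,"ptr-grn(top)",(p-g)@X,"ptr-grn(scene)",(p-gs)@X,gs)
  print("yel-grn",(y-g)@X)
b=cv2.imread("pics/top1.png");cv2.imwrite("pics/t1.png",cv2.resize(b[235:280,260:300],None,fx=12,fy=12,interpolation=cv2.INTER_CUBIC))
E
```

```text
59 top blob [383.2 -81.2] ptr-grn(top) 0.8066400476032529 ptr-grn(scene) -1.0535050330207298 [ 381.4 -104.2]
59 scene tip [381.2 -98.5] ptr-grn(top) 1.013566257554649 ptr-grn(scene) -0.8465788230693339 [ 381.4 -104.2]
59 scene blob [383.7 -82.1] ptr-grn(top) 1.4296393107192098 ptr-grn(scene) -0.43050576990477335 [ 381.4 -104.2]
yel-grn 22.878434544145712
61 top blob [383.2 -81.2] ptr-grn(top) 0.49322879243181295 ptr-grn(scene) 0.6479456048648197 [ 379.3 -106.8]
61 scene tip [381.2 -98.5] ptr-grn(top) 0.7001550023832089 ptr-grn(scene) 0.8548718148162157 [ 379.3 -106.8]
61 scene blob [383.7 -82.1] ptr-grn(top) 1.1162280555477697 ptr-grn(scene) 1.270944867980776 [ 379.3 -106.8]
yel-grn 22.829489101229036
```

View pics/t1.png

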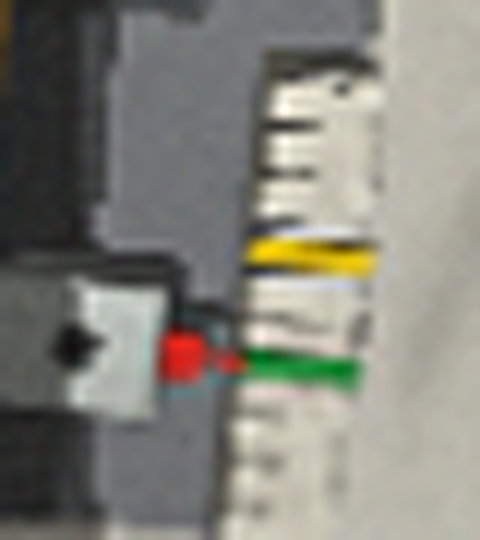

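The red tip (crop 240,360) touches the near end of the green clip (crop 245–360, 365), about 0.8 mm short of its middle. I'll give it one more 15° row, dwell, then release.

```bash
python3 -m handwheel '1.7 12.9 0 0 0;0 0 0 0 0;0 0 0 0 0;0 0 0 0 1;0 0 0 0 1;0 0 0 0 1;0 0 0 0 1;0 0 0 0 1;0 0 0 0 1;0 0 0 0 1;0 0 -10 0 1;0 0 -30 0 1'
python3 -m handwheel '0 0 -40 0 1;0 0 -30 0 1;0 0 0 0 0.6;0 0 0 0 0.6;0 0 0 0 0.6;0 0 0 0 0.6;0 0 0 0 0.6;0 0 0 0 0.6;0 0 0 0 0.6;0 0 0 0 0.6;0 0 0 0 0.6;0 0 0 0 0.6'
python3 - <<'E'
from h import *
yaw=-.126;X=np.array([np.cos(yaw),np.sin(yaw)]);Y=np.array([-X[1],X[0]])
s=env.get_state();t=s["tool_pos"][:2];print(s["tool_pos"],s["width"])
o=np.array([509,70.5]);y0=[-120,-40,40,120]
for y in y0:
    d=o+y*Y-t;print(y,o+y*Y,"tool dx dy",-d@X,d@Y)
im=viewer.grab_frame("top");r=(265,225,305,290)
print([blobs(im,lo,hi,r,3)[1] for lo,hi in(((45,100,60),(85,255,255)),((0,150,80),(8,255,255)))])
im=viewer.grab_frame("scene");cv2.imwrite("pics/s2.png",im)
E
```

```text
t: 11.38
tool_pos: [691.7, 58.8, 140.5]
ee_rot: [-0.196, -3.125, 0.001]
wrist_force: [0.8, -0.4, -0.7]
width: 85.4
gripper_force: 0.0
t: 12.38
tool_pos: [695.7, 58.9, 215.1]
ee_rot: [-0.196, -3.135, 0.0]
wrist_force: [0.4, -0.4, 0.5]
width: 51.1
gripper_force: 0.0
[695.7  58.9 215.1] 51.05658833369398
-120 [493.9 -48.5] tool dx dy 186.686717160702 -131.9208811351727
-40 [504.   30.8] tool dx dy 186.68671716070196 -51.92088113517269
40 [514.  110.2] tool dx dy 186.686717160702 28.07911886482731
120 [524.1 189.5] tool dx dy 186.68671716070202 108.07911886482732
[[(np.int32(20), array([284.6, 265.1]), array([280, 264,  10,   3], dtype=int32))], [(np.int32(16), array([275.2, 264.6]), array([273, 263,   7,   4], dtype=int32))]]
```

```bash
python3 -m handwheel '31 -22 0 0 0.6;31 -22 0 0 0.6;31 -22 0 0 0.6;31 -22 0 0 0.6;31 -22 0 0 0.6;31 -22 0 0 0.6;0 0 40 0 0.6;0 0 40 0 0.6;0 0 30 0 0.6;0 0 0 0 0.6;0 0 0 0 0.6'
python3 - <<'E'
from h import *
s=env.get_state();t=s["tool_pos"];print(t)
a=viewer.grab_frame("top");b=viewer.grab_frame("scene")
p=proj("top",t)[0];q=proj("scene",t)[0];print(p,q)
X=np.array([np.cos(-.126),np.sin(-.126),0])
e=proj("scene",[[493.9,-48.5,72],[493.9,-48.5,34]]);print(e)
cv2.imwrite("pics/b1.png",np.hstack([cv2.resize(x[int(v[1])-40:int(v[1])+60,int(v[0])-40:int(v[0])+40],None,fx=5,fy=5,interpolation=cv2.INTER_CUBIC) for x,v in((a,p),(b,q))]))
E
```

```text
t: 13.4
tool_pos: [493.1, -48.6, 104.3]
ee_rot: [-0.196, -3.131, -0.001]
wrist_force: [0.9, -0.3, 0.4]
width: 51.1
gripper_force: 0.0
[493.1 -48.6 104.3]
[261.2 220.8] [229.8 194.7]
[[230.1 207.7]
 [230.2 222.6]]
```

View pics/b1.png

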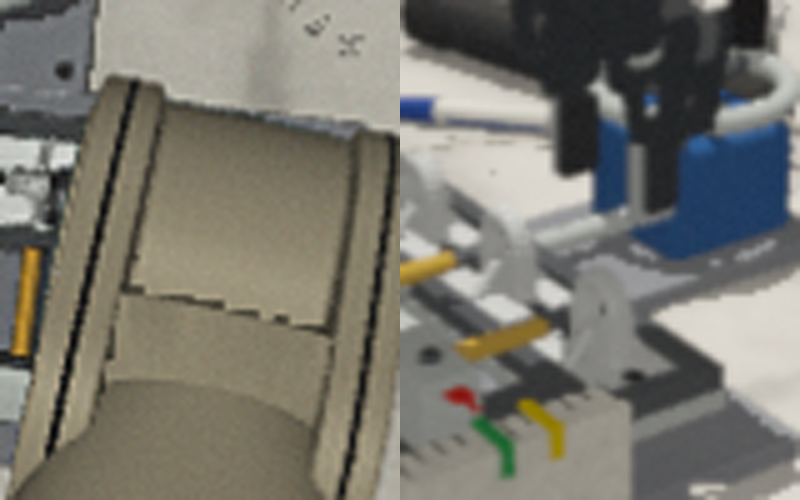

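The ear top is at scene (230,208), exactly where predicted, and the fingers stand over it. Going down to grip.

```bash
python3 -m handwheel '0 0 30 0 0.6;0 0 25 0 0.6;0 0 13 0 0.6;0 0 0 0 0.6;0 0 0 0 0;0 0 0 0 0;0 0 0 0 0;0 0 0 0 0;0 0 0 0 0;0 0 0 0 0'
python3 -m handwheel '0 0 -10 0 0;0 0 -20 0 0;0 0 -30 0 0;0 0 -30 0 0;0 0 -30 0 0;0 0 0 0 0'
```

```text
t: 14.33
tool_pos: [497.3, -49.3, 39.8]
ee_rot: [0.195, 3.13, -0.0]
wrist_force: [-1.1, 1.7, 6.6]
width: 32.5
gripper_force: 60.4
t: 14.83
tool_pos: [499.4, -50.2, 164.6]
ee_rot: [0.195, 3.123, -0.004]
wrist_force: [0.6, -0.9, -1.5]
width: 32.2
gripper_force: 60.4
```

```bash
cat > plan.py <<'E'
from h import *
import sys
def tray(im):
    m,_=blobs(im,(60,120,40),(90,255,255),(300,150,430,300)); m=cv2.morphologyEx(m,3,np.ones((15,15)))
    q=cv2.boxPoints(cv2.minAreaRect(cv2.findNonZero(m)));P=plane("top",q,24)[:,:2]
    E=[P[1]-P[0],P[2]-P[1]];L=[np.linalg.norm(e) for e in E];e=E[int(np.argmax(L))]
    a=np.arctan2(e[1],e[0]);a-=np.pi*round(a/np.pi);return P.mean(0),a,sorted(L)
c,a,L=tray(viewer.grab_frame("top"))
s=env.get_state();t=s["tool_pos"]
from scipy.spatial.transform import Rotation as Rn
R=Rn.from_rotvec(s["ee_rot"]).as_matrix();tx,ty=R[:2,0],R[:2,1]
print("tray",c,"yaw %.3f"%a,L,"tool",t,"w",s["width"])
ya=np.arctan2(ty[1],ty[0])-np.pi/2;print("tool yaw %.3f turn to tray %.3f  turn to mould %.3f"%(ya,-(a-ya),-(-.126-ya)))
T=lambda an,v:np.array([np.cos(an)*v[0]-np.sin(an)*v[1],np.sin(an)*v[0]+np.cos(an)*v[1]])
for n,p in [(f"slot{v}",c+T(a,v)) for v in((-45,34),(-45,-34),(45,34),(45,-34))]+[(f"brk{y}",np.array([509,70.5])+T(-.126,(0,y))) for y in(-120,-40,40,120)]:
    d=p-t[:2];print(n,p,"dx %.1f dy %.1f"%(d@tx,d@ty))
E
python3 plan.py
```

```text
tray [ 487.  -299.5] yaw 0.047 [np.float64(167.69258494948613), np.float64(197.3563109085234)] tool [498.  -49.9 162. ] w 32.371340661930894
tool yaw -0.125 turn to tray -0.172  turn to mould 0.001
slot(-45, 34) [ 440.5 -267.7] dx 30.0 dy -223.3
slot(-45, -34) [ 443.7 -335.6] dx 18.4 dy -290.3
slot(45, 34) [ 530.4 -263.4] dx -58.7 dy -207.9
slot(45, -34) [ 533.6 -331.4] dx -70.3 dy -274.9
brk-120 [493.9 -48.5] dx 4.3 dy 0.8
brk-40 [504.   30.8] dx 4.2 dy 80.8
brk40 [514.  110.2] dx 4.1 dy 160.8
brk120 [524.1 189.5] dx 4.0 dy 240.8
```

```bash
python3 -m handwheel '2 -36 0 0 0;2 -36 0 0 0;2 -36 0 0 0;2 -36 0 0 0;2 -36 0 0 0;2 -36 0 0 0;2 -36 0 -0.086 0;2 -36 0 -0.086 0;0 0 35 0 0;0 0 35 0 0;0 0 20 0 0;0 0 0 0 0'; python3 plan.py|head -4
```

```text
t: 15.88
tool_pos: [441.2, -329.3, 61.1]
ee_rot: [0.073, -3.131, -0.014]
wrist_force: [-0.9, 0.7, -1.2]
width: 32.6
gripper_force: 60.4
tray [ 489.1 -346.5] yaw -1.516 [np.float64(199.42051181287067), np.float64(260.89041448870057)] tool [ 442.8 -330.5   63.8] w 32.14114190751304
tool yaw 0.047 turn to tray 1.563  turn to mould 0.173
slot(-45, 34) [ 520.6 -299.7] dx -79.1 dy 27.1
slot(-45, -34) [ 452.7 -303.5] dx -11.1 dy 26.6
```

```bash
python3 -m handwheel '0 -4 20 0 0;0 0 14 0 0;0 0 6 0 0;0 0 0 0 0;0 0 0 0 0.5;0 0 0 0 0.5;0 0 0 0 0.5;0 0 0 0 0.5;0 0 -8 0 0.5;0 0 -30 0 0.5;0 0 -40 0 0.5;0 0 -40 0 0.5'
python3 -m handwheel '0 0 -20 0.086 0.6;0 36 0 0.086 0.6;0 36 0 0 0.6;0 36 0 0 0.6;0 36 0 0 0.6;0 36 0 0 0.6;0 36 0 0 0.6;0 36 0 0 0.6;0 36 0 0 0.6;0 0 0 0 0.6'
python3 plan.py; python3 -c "
from h import *
im=viewer.grab_frame('scene');cv2.imwrite('pics/s3.png',im)"
```

```text
t: 16.93
tool_pos: [445.4, -336.2, 146.4]
ee_rot: [0.074, -3.139, -0.003]
wrist_force: [0.9, -1.2, 0.8]
width: 42.5
gripper_force: 0.0
t: 17.77
tool_pos: [478.9, -46.0, 166.2]
ee_rot: [0.186, 3.135, 0.004]
wrist_force: [-0.2, 0.0, -1.1]
width: 51.0
gripper_force: 0.0
tray [ 487.1 -299.5] yaw 0.045 [np.float64(167.98560394934057), np.float64(197.17655707636288)] tool [479.1 -48.5 166.2] w 51.1964164016805
tool yaw -0.119 turn to tray -0.164  turn to mould 0.007
slot(-45, 34) [ 440.6 -267.6] dx 12.1 dy -222.1
slot(-45, -34) [ 443.6 -335.5] dx 1.0 dy -289.2
slot(45, 34) [ 530.5 -263.5] dx -76.7 dy -207.4
slot(45, -34) [ 533.5 -331.4] dx -87.8 dy -274.5
brk-120 [493.9 -48.5] dx -14.8 dy 1.7
brk-40 [504.   30.8] dx -15.3 dy 81.7
brk40 [514.  110.2] dx -15.8 dy 161.7
brk120 [524.1 189.5] dx -16.4 dy 241.7
```

View pics/s3.png

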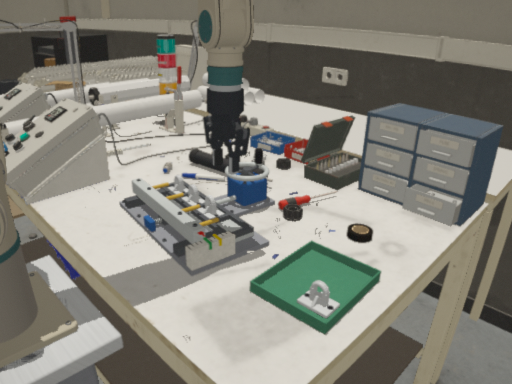

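Bracket 1 lies in the tray at scene (318,298), and its pocket is empty. Next is bracket 2.

```bash
python3 -m handwheel '-5 27 0 0.006 0.6;-5 27 0 0 0.6;-5 27 0 0 0.6;0 0 35 0 0.6;0 0 30 0 0.6;0 0 0 0 0.6;0 0 0 0 0.6;0 0 0 0 0.6'; python3 plan.py | egrep 'yaw|brk-40'
```

```text
t: 18.53
tool_pos: [505.2, 26.1, 101.6]
ee_rot: [0.208, 3.133, -0.0]
wrist_force: [1.0, -0.5, 0.7]
width: 51.4
gripper_force: 0.0
tray [ 487.  -299.5] yaw 0.051 [np.float64(167.5278016637867), np.float64(197.614639037954)] tool [506.   26.2 102.2] w 51.82981165213782
tool yaw -0.132 turn to tray -0.183  turn to mould -0.006
brk-40 [504.   30.8] dx 2.6 dy 4.3
```

```bash
python3 -m handwheel '2 4 30 -0.005 0.6;0 0 25 0 0.6;0 0 11 0 0.6;0 0 0 0 0.6;0 0 0 0 0;0 0 0 0 0;0 0 0 0 0;0 0 0 0 0;0 0 0 0 0;0 0 0 0 0'
python3 -m handwheel '0 0 -10 0 0;0 0 -20 0 0;0 0 -30 0 0;0 0 -30 0 0;0 0 -30 0 0;0 0 0 0 0;0 0 0 0 0'; python3 plan.py
```

```text
t: 19.42
tool_pos: [504.8, 31.2, 36.1]
ee_rot: [0.197, 3.132, -0.001]
wrist_force: [-1.6, -1.2, 6.6]
width: 32.6
gripper_force: 60.4
t: 20.0
tool_pos: [504.7, 31.4, 156.9]
ee_rot: [0.197, 3.13, 0.0]
wrist_force: [0.1, -0.1, -2.4]
width: 32.3
gripper_force: 60.2
tray [ 487.1 -299.6] yaw 0.045 [np.float64(167.80501823811943), np.float64(197.17655707636288)] tool [503.   31.5 155. ] w 32.755449020363606
tool yaw -0.126 turn to tray -0.171  turn to mould 0.000
slot(-45, 34) [ 440.6 -267.6] dx 24.4 dy -304.6
slot(-45, -34) [ 443.6 -335.6] dx 12.8 dy -371.6
slot(45, 34) [ 530.5 -263.6] dx -64.3 dy -289.3
slot(45, -34) [ 533.5 -331.5] dx -75.9 dy -356.4
brk-120 [493.9 -48.5] dx -1.1 dy -80.6
brk-40 [504.   30.8] dx -1.1 dy -0.6
brk40 [514.  110.2] dx -1.1 dy 79.4
brk120 [524.1 189.5] dx -1.1 dy 159.4
```

Slot (45,-34): dx -76, dy -356.

```bash
python3 -m handwheel '-7.6 -35.6 0 0 0;-7.6 -35.6 0 0 0;-7.6 -35.6 0 0 0;-7.6 -35.6 0 0 0;-7.6 -35.6 0 0 0;-7.6 -35.6 0 0 0;-7.6 -35.6 0 0 0;-7.6 -35.6 0 0 0;-7.6 -35.6 0 -0.085 0;-7.6 -35.6 0 -0.085 0;0 0 35 0 0;0 0 35 0 0'; python3 -m handwheel '0 0 20 0 0;0 0 0 0 0'
```

```text
t: 21.05
tool_pos: [538.1, -334.5, 84.2]
ee_rot: [-0.065, 3.137, -0.005]
wrist_force: [-0.2, 1.1, -2.4]
width: 32.4
gripper_force: 60.4
t: 21.22
tool_pos: [530.6, -326.8, 56.1]
ee_rot: [0.068, -3.128, -0.016]
wrist_force: [-1.3, 0.8, -2.3]
width: 32.5
gripper_force: 60.3
```

```bash
python3 -m handwheel '0 -2 0 0 0;0 0 0 0 0;0 0 0 0 0'
```

```text
t: 21.47
tool_pos: [538.1, -333.7, 66.2]
ee_rot: [-0.07, 3.138, -0.003]
wrist_force: [1.3, 0.3, -1.2]
width: 32.5
gripper_force: 60.3
```

```bash
python3 -m handwheel '3 1 20 0 0;0 0 17 0 0;0 0 7 0 0;0 0 0 0 0;0 0 0 0 0.5;0 0 0 0 0.5;0 0 0 0 0.5;0 0 0 0 0.5;0 0 -8 0 0.5;0 0 -30 0 0.5;0 0 -40 0 0.5;0 0 -40 0 0.5'
python3 -m handwheel '0 0 -20 0.085 0.6;0 37 0 0.085 0.6;5 37 0 0 0.6;5 37 0 0 0.6;5 37 0 0 0.6;5 37 0 0 0.6;5 37 0 0 0.6;5 37 0 0 0.6;5 37 0 0 0.6;5 37 0 0 0.6;0 37 0 0 0.6;0 37 0 0 0.6'
python3 -m handwheel '0 37 0 0 0.6;0 0 20 0 0.6;0 0 0 0 0.6;0 0 0 0 0.6;0 0 0 0 0.6'
python3 plan.py; python3 -c "
from h import *
im=viewer.grab_frame('scene');cv2.imwrite('pics/s4.png',im)"
```

```text
t: 22.47
tool_pos: [532.8, -331.2, 139.3]
ee_rot: [0.069, -3.139, -0.003]
wrist_force: [1.5, -0.6, 0.3]
width: 42.2
gripper_force: 0.0
t: 23.47
tool_pos: [541.8, 78.9, 159.5]
ee_rot: [0.197, 3.134, 0.0]
wrist_force: [-0.2, -0.7, 0.0]
width: 51.5
gripper_force: 0.0
t: 23.88
tool_pos: [546.5, 113.1, 138.9]
ee_rot: [-0.199, -3.135, 0.0]
wrist_force: [0.0, 0.2, -0.2]
width: 51.5
gripper_force: 0.0
tray [ 487.2 -299.4] yaw 0.057 [np.float64(167.2231487990616), np.float64(198.35650679086973)] tool [546.9 112.9 139.2] w 51.29572973310221
tool yaw -0.127 turn to tray -0.184  turn to mould -0.001
slot(-45, 34) [ 440.3 -268. ] dx 57.4 dy -391.3
slot(-45, -34) [ 444.2 -335.9] dx 45.0 dy -458.2
slot(45, 34) [ 530.2 -262.9] dx -31.1 dy -374.9
slot(45, -34) [ 534.  -330.8] dx -43.5 dy -441.7
brk-120 [493.9 -48.5] dx 32.1 dy -166.9
brk-40 [504.   30.8] dx 32.2 dy -86.9
brk40 [514.  110.2] dx 32.3 dy -6.9
brk120 [524.1 189.5] dx 32.4 dy 73.1
```

View pics/s4.png

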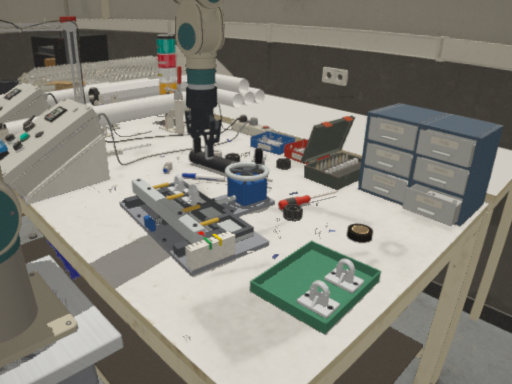

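Two brackets are in the tray, at scene (318,298) and (344,275). Next is bracket 3: dx 32, dy -7, down about 102 in all.

```bash
python3 -m handwheel '32 -7 0 0 0.6;0 0 35 0 0.6;0 0 0 0 0.6;0 0 0 0 0.6;0 0 0 0 0.6'; python3 plan.py | egrep 'yaw|brk40'
```

```text
t: 24.4
tool_pos: [515.0, 110.4, 104.3]
ee_rot: [0.199, 3.134, 0.0]
wrist_force: [0.1, -0.7, 1.2]
width: 51.6
gripper_force: 0.0
tray [ 486.9 -299.5] yaw 0.051 [np.float64(167.39454160399845), np.float64(197.28647377567944)] tool [515.8 110.6 104.8] w 51.38326685378783
tool yaw -0.127 turn to tray -0.178  turn to mould -0.001
brk40 [514.  110.2] dx 1.7 dy -0.6
```

```bash
python3 -m handwheel '1 0 30 0 0.6;0 0 25 0 0.6;0 0 13 0 0.6;0 0 0 0 0.6;0 0 0 0 0;0 0 0 0 0;0 0 0 0 0;0 0 0 0 0;0 0 0 0 0;0 0 0 0 0'
python3 -m handwheel '0 0 -10 0 0;0 0 -20 0 0;0 0 -30 0 0;0 0 -30 0 0;0 0 -30 0 0;0 0 0 0 0;0 0 0 0 0'; python3 plan.py | egrep 'yaw|slot'
```

```text
t: 25.28
tool_pos: [514.7, 111.2, 36.8]
ee_rot: [0.197, 3.132, 0.001]
wrist_force: [0.8, -0.3, 5.7]
width: 32.3
gripper_force: 60.2
t: 25.87
tool_pos: [514.5, 111.2, 157.8]
ee_rot: [0.197, 3.131, 0.001]
wrist_force: [0.3, 1.0, -1.4]
width: 32.7
gripper_force: 60.5
tray [ 475.  -314.9] yaw 0.042 [np.float64(169.7246442792568), np.float64(198.91166206208925)] tool [512.9 111.  155.8] w 32.2149079557237
tool yaw -0.126 turn to tray -0.167  turn to mould 0.000
slot(-45, 34) [ 428.6 -282.8] dx 34.2 dy -401.3
slot(-45, -34) [ 431.4 -350.8] dx 22.9 dy -468.4
slot(45, 34) [ 518.5 -279.1] dx -54.6 dy -386.3
slot(45, -34) [ 521.3 -347.1] dx -65.9 dy -453.4
```

The tray has just been knocked to about (475,-315). I carry bracket 3 part of the way and measure the tray again.

```bash
python3 -m handwheel '3 -36 0 0 0;3 -36 0 0 0;3 -36 0 0 0;3 -36 0 0 0;3 -36 0 0 0;0 0 0 0 0;0 0 0 0 0'; python3 plan.py | egrep 'yaw|slot'; python3 -c "
from h import *
im=viewer.grab_frame('top');cv2.imwrite('pics/t4.png',im)"
```

```text
t: 26.5
tool_pos: [473.4, -66.8, 153.4]
ee_rot: [-0.204, -3.131, -0.002]
wrist_force: [-0.8, 0.4, -0.9]
width: 32.7
gripper_force: 60.6
tray [ 475.  -315.1] yaw 0.039 [np.float64(169.36447272351776), np.float64(199.1150067644279)] tool [473.8 -65.7 153.6] w 32.745554505404705
tool yaw -0.128 turn to tray -0.167  turn to mould -0.002
slot(-45, 34) [ 428.7 -282.9] dx 17.1 dy -221.2
slot(-45, -34) [ 431.4 -350.9] dx 5.8 dy -288.3
slot(45, 34) [ 518.6 -279.4] dx -71.6 dy -206.2
slot(45, -34) [ 521.3 -347.3] dx -82.9 dy -273.3
```

View pics/t4.png

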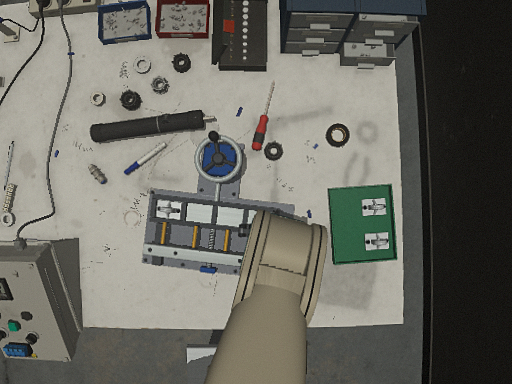

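The tray now spans (328–398, 184–264). Both brackets sit in its right half and the left half is free. Next slot is (-45,34): dx 17, dy -221.

```bash
python3 -m handwheel '2.8 -36.8 0 0 0;2.8 -36.8 0 0 0;2.8 -36.8 0 0 0;2.8 -36.8 0 -0.08 0;2.8 -36.8 0 -0.08 0;2.8 -36.8 0 0 0;0 0 35 0 0;0 0 35 0 0;0 0 20 0 0;0 0 0 0 0;0 0 0 0 0;0 0 0 0 0'
```

```text
t: 27.6
tool_pos: [441.2, -283.5, 66.2]
ee_rot: [-0.057, 3.14, -0.001]
wrist_force: [0.5, -1.0, -0.5]
width: 32.3
gripper_force: 60.6
```

```bash
python3 -m handwheel '11 0 20 0 0;0 0 17 0 0;0 0 7 0 0;0 0 0 0 0;0 0 0 0 0.5;0 0 0 0 0.5;0 0 0 0 0.5;0 0 0 0 0.5;0 0 -8 0 0.5;0 0 -30 0 0.5;0 0 -40 0 0.5;0 0 -40 0 0.5'
python3 -m handwheel '0 0 -20 0.08 0.6;0 37 0 0.085 0.6;-4 37 0 0 0.6;-4 37 0 0 0.6;-4 37 0 0 0.6;-4 37 0 0 0.6;-4 37 0 0 0.6;-4 37 0 0 0.6;-4 37 0 0 0.6;-4 37 0 0 0.6;-4 37 0 0 0.6;-4 37 0 0 0.6'
python3 -m handwheel '0 37 0 0 0.6;0 30 0 0 0.6;0 0 20 0 0.6;0 0 0 0 0.6;0 0 0 0 0.6;0 0 0 0 0.6'
python3 plan.py | egrep 'yaw|brk120'
```

```text
t: 28.6
tool_pos: [427.9, -283.4, 140.4]
ee_rot: [0.054, -3.139, -0.003]
wrist_force: [0.3, -0.5, -0.1]
width: 42.8
gripper_force: 0.0
t: 29.6
tool_pos: [518.8, 116.3, 160.4]
ee_rot: [0.205, 3.134, 0.0]
wrist_force: [0.2, -0.9, 1.0]
width: 51.3
gripper_force: 0.0
t: 30.1
tool_pos: [527.0, 180.2, 139.9]
ee_rot: [-0.207, -3.135, 0.0]
wrist_force: [0.9, -0.1, -0.4]
width: 51.3
gripper_force: 0.0
tray [ 475.  -314.9] yaw 0.042 [np.float64(169.7246442792568), np.float64(198.91166206208925)] tool [527.5 180.  140.2] w 51.16412665140415
tool yaw -0.132 turn to tray -0.174  turn to mould -0.006
brk120 [524.1 189.5] dx 4.6 dy 9.0
```

```bash
python3 -m handwheel '4 9 0 -0.005 0.6;0 0 35 0 0.6;0 0 30 0 0.6;0 0 25 0 0.6;0 0 13 0 0.6;0 0 0 0 0.6;0 0 0 0 0;0 0 0 0 0;0 0 0 0 0;0 0 0 0 0;0 0 0 0 0;0 0 0 0 0'
python3 -m handwheel '0 0 -10 0 0;0 0 -20 0 0;0 0 -30 0 0;0 0 -30 0 0;0 0 -30 0 0;0 0 0 0 0;0 0 0 0 0'; python3 plan.py | egrep 'yaw|slot'
```

```text
t: 31.15
tool_pos: [525.6, 190.5, 37.5]
ee_rot: [0.197, 3.133, 0.001]
wrist_force: [-0.3, 0.1, 3.7]
width: 32.4
gripper_force: 60.1
t: 31.73
tool_pos: [526.4, 190.7, 159.2]
ee_rot: [0.197, 3.13, 0.003]
wrist_force: [-0.3, -0.1, -1.2]
width: 32.7
gripper_force: 60.4
tray [ 475.  -315.1] yaw 0.038 [np.float64(169.343224857493), np.float64(199.30526515976592)] tool [524.7 190.3 157.1] w 32.35751947228028
tool yaw -0.126 turn to tray -0.163  turn to mould 0.000
slot(-45, 34) [ 428.8 -282.8] dx 35.9 dy -481.5
slot(-45, -34) [ 431.3 -350.8] dx 24.8 dy -548.6
slot(45, 34) [ 518.7 -279.5] dx -52.9 dy -466.8
slot(45, -34) [ 521.2 -347.4] dx -64.0 dy -533.9
```

Slot (45,34): dx -53, dy -467 in 13 rows of (-4.1,-36).

```bash
python3 -m handwheel '-4 -36 0 0 0;-4 -36 0 0 0;-4 -36 0 0 0;-4 -36 0 0 0;-4 -36 0 0 0;-4 -36 0 0 0;-4 -36 0 0 0;-4 -36 0 0 0;-4 -36 0 0 0;-4 -36 0 0 0;-4 -36 0 0 0;-4 -36 0 0 0'; python3 -m handwheel '-4 -36 0 -0.08 0;0 0 35 -0.08 0;0 0 35 0 0;0 0 20 0 0;0 0 0 0 0;0 0 0 0 0;0 0 0 0 0'
```

```text
t: 32.78
tool_pos: [515.9, -245.1, 154.0]
ee_rot: [-0.198, -3.131, -0.004]
wrist_force: [0.4, 0.9, -1.1]
width: 32.8
gripper_force: 60.4
t: 33.37
tool_pos: [517.5, -280.5, 66.5]
ee_rot: [0.054, -3.141, -0.0]
wrist_force: [0.6, -0.5, -0.5]
width: 32.5
gripper_force: 60.4
```

```bash
python3 -m handwheel '0 3 20 0 0;0 0 17 0 0;0 0 7 0 0;0 0 0 0 0;0 0 0 0 0.5;0 0 0 0 0.5;0 0 0 0 0.5;0 0 0 0 0.5;0 0 -8 0 0.5;0 0 -30 0 0.5;0 0 -40 0 0.5;0 0 -40 0 0.5'
python3 -m handwheel '0 0 -30 0.08 1;-13 38 0 0.08 1;-13 38 0 0 1;-13 38 0 0 1;-13 38 0 0 1;-13 38 0 0 1;-13 38 0 0 1;0 0 0 0 1;0 0 0 0 1;0 0 0 0 1'
python3 - <<'E'
from h import *
a=viewer.grab_frame("top");b=viewer.grab_frame("scene")
cv2.imwrite("pics/z.png",np.hstack([cv2.resize(x,(400,300),interpolation=cv2.INTER_CUBIC) for x in(a[165:285,250:410],b[200:350,195:395])]))
r=(265,225,305,290);print([blobs(a,lo,hi,r,3)[1] for lo,hi in(((45,100,60),(85,255,255)),((0,150,80),(8,255,255)))])
c1=blobs(b,(0,150,80),(8,255,255),(170,205,260,270),3)[1];print(c1)
E
python3 plan.py|head -2
```

```text
t: 34.37
tool_pos: [516.2, -276.9, 141.3]
ee_rot: [0.054, -3.139, -0.002]
wrist_force: [1.2, -0.3, -0.7]
width: 42.7
gripper_force: 0.0
t: 35.2
tool_pos: [620.2, -60.0, 170.8]
ee_rot: [0.196, 3.135, -0.001]
wrist_force: [-0.5, -0.4, 1.3]
width: 85.3
gripper_force: 0.0
[[], []]
[(np.int32(14), array([201.1, 233.1]), array([199, 232,   5,   4], dtype=int32))]
tray [ 475.  -315.2] yaw 0.038 [np.float64(169.1843119803053), np.float64(199.30526515976592)] tool [619.8 -61.3 170.5] w 85.24196709787
tool yaw -0.128 turn to tray -0.165  turn to mould -0.002
```

View pics/z.png

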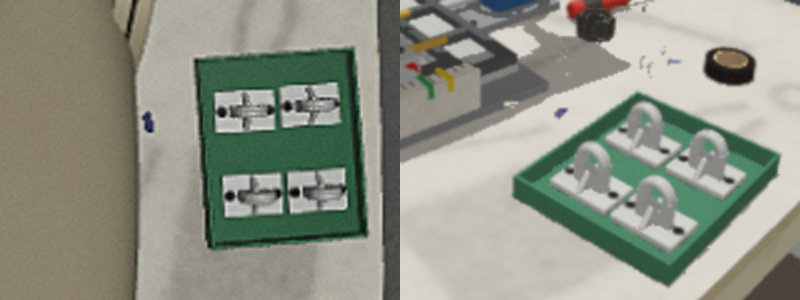

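All four brackets lie flat in the tray and the scene view still shows the pointer at green. Back to the knob: dx -60, dy 128.

```bash
python3 -m handwheel '-15 32 0 0 1;-15 32 0 0 1;-15 32 0 0 1;-15 32 0 0 1;0 0 0 0 1;0 0 0 0 1;0 0 0 0 1'; python3 -c "
from h import *
print(env.get_state()['tool_pos'])
b=viewer.grab_frame('scene');cv2.imwrite('pics/k2.png',cv2.resize(b[100:190,205:305],None,fx=5,fy=5))"
```

```text
t: 35.93
tool_pos: [695.3, 58.3, 170.0]
ee_rot: [-0.199, -3.134, 0.001]
wrist_force: [-0.8, 0.1, -0.4]
width: 85.4
gripper_force: 0.0
[695.3  58.3 170. ]
```

View pics/k2.png

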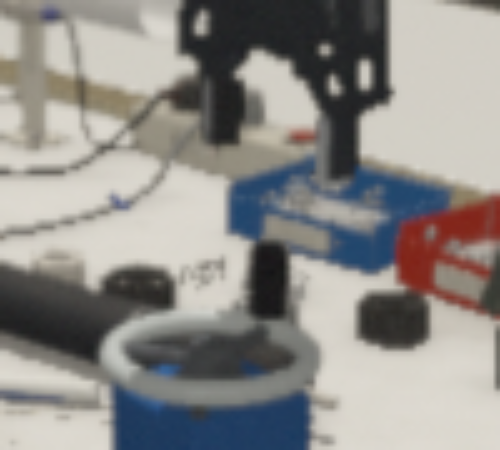

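The knob, at crop (268,275), stands between the fingers. I descend, grip, and crank clockwise.

```bash
python3 -m handwheel '0 0 30 0 1;0 0 20 0 1;0 0 12 0 1;0 0 0 0 0;0 0 0 0 0;0 0 0 0 0;0 0 0 0 0;0 0 0 0 0;0 0 0 0 0;0 0 0 0 0;0 0 0 0 0;-1.7 -12.9 0 0 0'
python3 -m handwheel '1.7 -12.9 0 0 0;5 -12.1 0 0 0;7.9 -10.4 0 0 0;10.4 -7.9 0 0 0;12.1 -5 0 0 0;12.9 -1.7 0 0 0;12.9 1.7 0 0 0;12.1 5 0 0 0;10.4 7.9 0 0 0;7.9 10.4 0 0 0;5 12.1 0 0 0;1.7 12.9 0 0 0'
```

```text
t: 36.98
tool_pos: [697.4, 49.5, 110.3]
ee_rot: [0.193, 3.132, 0.006]
wrist_force: [-2.4, 2.6, 7.3]
width: 21.8
gripper_force: 59.1
t: 37.98
tool_pos: [597.6, 58.9, 110.3]
ee_rot: [0.198, 3.132, -0.004]
wrist_force: [2.7, -3.7, 7.0]
width: 21.5
gripper_force: 59.4
```

```bash
python3 -m handwheel '-1.7 12.9 0 0 0;-5 12.1 0 0 0;-7.9 10.4 0 0 0;-10.4 7.9 0 0 0;-12.1 5 0 0 0;-12.9 1.7 0 0 0;-12.9 -1.7 0 0 0;-12.1 -5 0 0 0;-10.4 -7.9 0 0 0;-7.9 -10.4 0 0 0;-5 -12.1 0 0 0;-1.7 -12.9 0 0 0'
python3 -m handwheel '1.7 -12.9 0 0 0;5 -12.1 0 0 0;7.9 -10.4 0 0 0;10.4 -7.9 0 0 0;12.1 -5 0 0 0;12.9 -1.7 0 0 0;12.9 1.7 0 0 0;12.1 5 0 0 0;10.4 7.9 0 0 0;7.9 10.4 0 0 0;5 12.1 0 0 0;1.7 12.9 0 0 0'
python3 -m handwheel '-1.7 12.9 0 0 0;-5 12.1 0 0 0;0 0 0 0 0;0 0 0 0 0'
python3 - <<'E'
from h import *
X=np.array([np.cos(-.126),np.sin(-.126)])
def ptr(): 
    r={}
    for n,roi in(("top",(265,225,305,290)),("scene",(170,205,260,270))):
        im=viewer.grab_frame(n);cv2.imwrite(f"pics/{n}9.png",im)
        for k,lo,hi,z in(("red",(0,150,80),(8,255,255),66),("yel",(20,130,120),(35,255,255),61)):
            b=blobs(im,lo,hi,roi,3)[1]
            if k=="red" and b: print(n,k,b[0][1],plane(n,[max(b,key=lambda q:q[0])[1]],z)[0][:2]@X)
            if k=="yel": print(n,k,[(q[1],plane(n,[q[1]],z)[0][:2]@X) for q in b])
ptr()
a=cv2.imread("pics/top9.png");b=cv2.imread("pics/scene9.png")
cv2.imwrite("pics/p9.png",np.hstack([cv2.resize(a[230:280,260:300],(400,500),interpolation=2),cv2.resize(b[205:255,185:225],(400,500),interpolation=2)]))
E
```

```text
t: 38.98
tool_pos: [697.3, 48.2, 110.3]
ee_rot: [0.195, 3.133, 0.004]
wrist_force: [-3.0, 2.7, 9.9]
width: 21.7
gripper_force: 59.7
t: 39.98
tool_pos: [597.7, 58.9, 110.3]
ee_rot: [0.198, 3.132, -0.004]
wrist_force: [2.2, -2.6, 6.8]
width: 21.6
gripper_force: 59.4
t: 40.32
tool_pos: [608.5, 85.1, 110.3]
ee_rot: [0.194, 3.132, 0.003]
wrist_force: [1.1, 2.7, 8.5]
width: 21.8
gripper_force: 59.6
top red [275.9 255.2] 412.8010535251692
top yel [(array([285.8, 256. ]), np.float64(412.91195817197496))]
scene red [210.5 229.6] 413.25398335765647
scene yel [(array([198.3, 206.2]), np.float64(453.0210448629179)), (array([218.3, 218.2]), np.float64(458.36899109354204)), (array([217.8, 238.7]), np.float64(409.9714385600783))]
```

View pics/p9.png

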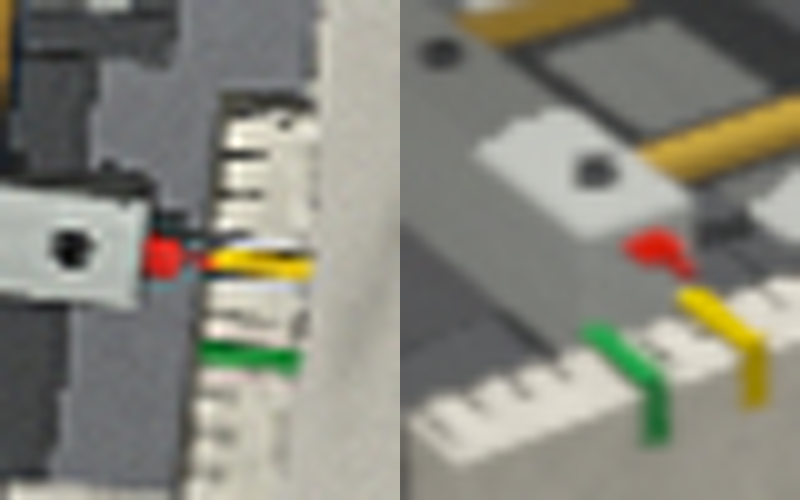

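The pointer tip (top crop 205,260) is in line with the yellow clip (crop 210–310, 262), off by about 0.2 mm. Now hold, release and retreat.

```bash
python3 -m handwheel '0 0 0 0 0;0 0 0 0 0;0 0 0 0 0;0 0 0 0 1;0 0 0 0 1;0 0 0 0 1;0 0 0 0 1;0 0 0 0 1;0 0 0 0 1;0 0 0 0 1;0 0 -10 0 1;0 0 -30 0 1'
python3 -m handwheel '0 0 -40 0 1;0 0 -40 0 1;0 0 -20 0 1;0 0 0 0 1;0 0 0 0 1;0 0 0 0 1;0 0 0 0 1;0 0 0 0 1;0 0 0 0 1;0 0 0 0 1;0 0 0 0 1;0 0 0 0 1'
python3 - <<'E'
from h import *
a=viewer.grab_frame("top");b=viewer.grab_frame("scene")
print(blobs(a,(0,150,80),(8,255,255),(265,225,305,290),3)[1],blobs(b,(0,150,80),(8,255,255),(170,205,260,270),3)[1])
cv2.imwrite("pics/end.png",np.hstack([cv2.resize(x,(400,300),interpolation=3) for x in(a,b)]))
E
python3 plan.py|head -1
```

```text
t: 41.42
tool_pos: [602.5, 82.8, 144.2]
ee_rot: [-0.197, -3.125, 0.002]
wrist_force: [0.1, 0.3, -0.3]
width: 85.2
gripper_force: 0.0
t: 42.42
tool_pos: [606.4, 83.0, 247.9]
ee_rot: [-0.197, -3.135, 0.0]
wrist_force: [0.9, 0.2, 0.6]
width: 85.4
gripper_force: 0.0
[(np.int32(14), array([275.9, 255.2]), array([274, 253,   5,   5], dtype=int32))] [(np.int32(16), array([210.5, 229.6]), array([208, 228,   6,   5], dtype=int32))]
tray [ 475.1 -315.2] yaw 0.038 [np.float64(169.18431524940158), np.float64(199.1456595551942)] tool [606.5  83.1 248.3] w 85.11473297206913
```

View pics/end.png

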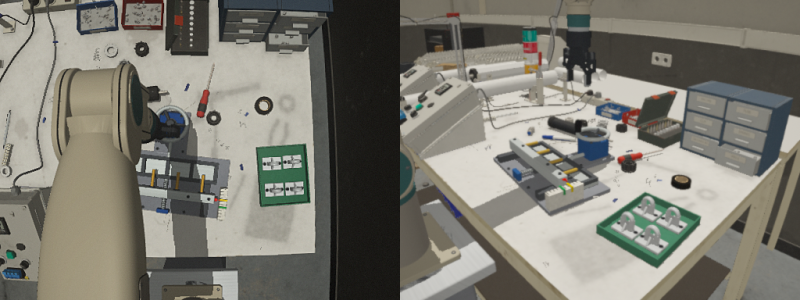

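The pointer hasn't moved off yellow (top 275.9, 255.2). All four brackets are in the tray, the bystanders lie where they were, and the arm is clear, so I'm handing in.

```bash
python3 -c "
from workcell import close_job
print(close_job())"
```

```text
the job is handed in; nothing more can be done
None
```

The job is handed in: all four brackets are in the green tray, the pointer is parked at the yellow mark (within about 0.2 mm by camera), and the crown adaptor, tape and screwdriver were left alone; no verdict came back.

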